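# Weigh two coffee canisters, serve the fuller one

### The arm

A 6-joint arm with a two-finger parallel gripper is mounted at the origin on the work surface. World frame = base frame: x ahead of the robot, y to its left, z up, the work surface at z = 0. Lengths are in mm, angles in rad, forces in N, time in s.
With the tool pointing down it reaches from about 400 to 925 mm from the base axis. Payload 12.5 kg.
Tool frame: the origin (TCP) lies on the mounting face of the last link; the fingertips stand 190 mm ahead of it and the grasp point (between the pads) lies 171 mm ahead of it; z points along the fingers, y is the line along which they close (so a half turn about z gives the same grasp; the last joint's range is limited). The gripper opens to 95 mm and grips with 3 to 60 N. Pads are 20 mm wide; open, the fingers measure 119 mm over their backs; the gripper's body (75 mm by 180 mm) begins 59 mm behind the grasp point.
Start: joints at [-1.439, 0.491, 1.559, -0, 1.092, -0.106], TCP at [147.248, -607.407, 404.761] pointing down, gripper open.
Joint ranges: [-3.1, 3.1], [-0.84, 2.19], [0.05, 2.79], [-1.13, 4.28], [0.06, 2.93], [-2.69, 2.69]. Speed limits (rad/s): [2.22, 2.22, 2.79, 3.14, 3.14, 3.14].

### API

Orientations are given as [roll, pitch, yaw] about the fixed x, y, z axes, in that order (R = Rz(yaw) Ry(pitch) Rx(roll)).
In Python, from cell import * gives the robot as it stands.
- The arm moves only by the tool arm_command, never from a script. Its argument "rows" is a list that holds one entry, the list of rows, each a list of 7 numbers: the shift along the tool's x, y, z normalised to -1 to 1, where 1 is 0.15 m, then the turn, a rotation vector about the tool's x, y, z normalised to -1 to 1, where 1 is 360 degrees, then the opening, from -1 (shut) to 1 (fully open). A call has 1 to 10 rows; each row is the pose to reach, as a shift and turn from the pose commanded when the call began, along the tool's axes at that moment, turning the shorter way round; what a row does not reach only later rows make up. A row lasts 1/12 s, in which the tool goes at most 41.7 mm and 7.16 degrees, less where a joint would pass 70% of its speed; a pose out of reach is approached as far as the arm can. A call with a number of a shift or a turn outside -1 to 1 is refused whole. A call with a gripper value outside its range is refused whole. The fingers move at their own pace and stop on an object; the grip force is fixed at half the most. Time passes only in rows, so rows that repeat a pose let the fingers close. It gives the time, the measured TCP pose, the force, the opening and the grip force at its end, in the units of the state.
- state(): the state, without advancing time (a new reading comes with each control period).
- read_camera(name): name is "side" or "top" or "wrist"; returns (picture, depth): 480x640x3 uint8, red, green, blue; 480x640 float32, mm along the optical axis (not along the pixel's ray), 0 where there is no reading.
- get_calibration(name): a dict with "camera_matrix" (3x3 intrinsics, pixels), "position" and "orientation" of the camera in the world; the wrist camera has in their place "hand_eye" (4x4, takes a point from camera to tool coordinates, whose origin is the TCP and whose axes are the flange's). Camera axes: x right, y up, looking along -z (the intrinsics and any distortion apply to the point x, -y, -z); pixel columns grow to the right and rows downward; lengths in mm; the calibration is good to about 2 mm. A picture is of the moment at which its call begins: read the wrist's pose just before it. get_calibration takes no time and is no camera call.
- job_done(): hands the job in; it is judged then, once.
The state is a dict: "t": time; "joints": joint angles; "qvel": joint speeds; "tau": joint torques, N m; "eef_pos": TCP position; "tcp_rot": TCP orientation; "ft_force": force on the tool from outside, world axes, zero at the start; "moment": the same for the moment, N m; "opening": opening from 0.0 (shut) to 1.0 (fully open); "grip_force": force on a finger pad.
Only numpy, scipy, OpenCV 4.12 (cv2) and the standard library are available. Lean on these libraries where they do the work, as an engineer would, in place of code of your own. Each camera call takes 0.05 s, during which the arm holds its last target. There are 200 camera calls.

### The job

The two metal coffee canisters in the leaning holder look alike, but one holds more. Stand one on each pan of the balance, gently, let go and see which pan sinks; then move the canister from the sunken pan onto the wooden serving tray, set down gently and standing upright, and leave the other one standing on its pan. Do not disturb the other tableware.

Things in the scene. Friction and masses are not known exactly. Their poses are not given: they have to be found in the camera images.
- canister_1: One of two closed metal canisters that look the same: 54 mm wide, 122 mm tall with the 47 mm wide lid (the 54 mm part is 104 mm tall). 0.2 to 0.6 kg; which is heavier varies and is not known beforehand. Origin at the centre of its underside, z along its own axis towards the lid. At the start it leans in a pocket of the holder.
- canister_2: The other canister, same size, shape and axes, also 0.2 to 0.6 kg.
- holder: Fixed grey holder, base 120 x 190 mm, origin at the base centre on the table. Two square pockets (60 mm inside, 4 mm walls and floor, 58 mm deep) 57 mm either side along its y. Their axes lean 30 degrees from vertical, upper ends towards the holder's -x (roughly the robot); the canisters stand out about 68 mm, leaning a few degrees more, and are drawn out along the pocket axis.
- balance: Fixed two-pan balance: white base and post, a 250 mm steel beam along its y on a pivot 105 mm above the table. Origin on the table below the pivot.
- beam (a joint): Tilt of the balance beam, rad: positive when the left pan (the balance's +y side) is down, negative when the right pan (-y side) is down; stops at -0.14 and +0.14. It swings freely and is slightly top-heavy, so it tips right over to a stop; a 2 percent difference decides it; empty, it starts near level. The pans stay level; where on a pan a canister stands makes no difference.
- left_pan (a point): Centre of the left pan's flat upper face (112 mm round flat steel plate, 4 mm thick, no rim), 115 mm from the pivot on the balance's +y side; 139 mm above the table when the beam is level and 16 mm higher or lower at the stops. It gives way downward when loaded, to its stop, while the other rises.
- right_pan (a point): The same for the right pan, on the balance's -y side.
- tray_spot (a point): Point on the inner floor (4 mm above the table) of the fixed wooden serving tray, 250 x 180 mm with an 18 mm rim; it marks the middle of the free half, 60 mm from the tray's centre along the tray's -x. The creamer stands on the other half. Axes as the tray's: x along its 250 mm, y along its 180 mm, z up.
- creamer: White lidded creamer, 64 mm wide, 80 mm tall, on the far half of the tray; a bystander. Origin under its base.
- carafe: Amber carafe, 110 mm wide, 220 mm tall, behind the balance; a bystander.
- cutlery_pot: White pot of cutlery, 96 mm wide, 200 mm tall, at the back; a bystander.
- cup: White cup standing upside down, 80 mm wide, 85 mm tall, behind the balance; a bystander.
- pepper: Small pepper jar, 40 mm wide, 85 mm tall, in front of the balance; a bystander.
- spoon: Steel spoon, 165 mm long, lying in front of the balance; a bystander.
- tray: The wooden serving tray itself; origin on the table at its centre.

How it is judged:
By the outcome, as a careful person would: the job done as asked, in the order asked, and still so for the second after the job is handed in, with the robot touching nothing.
It also fails if it takes over 70 s, if anything falls off the work surface, if the arm or the gripper's body presses on something with over 40 N, if the wrist force passes 120 N, or if a joint passes its speed limit or range.

## Working session

There is one attempt and no reset: what is moved stays moved. The work goes in short steps, Python scripts to look and compute and a tool call to move; the robot and the scene stay as the last step left them, time stands still between calls to the robot, and variables do not carry over. Pictures are saved under pics/ and viewed, at most 10 in all, crops included, and the job is handed in when it is done.

Besides the shell and the picture viewer there is one more tool, called after "Request:" as name(argument=value, ...) on one line, values as JSON. arm_command: Moves the arm, as the interface text tells. Its arguments: {"type":"object","properties":{"rows":{"type":"array","items":{"type":"array","items":{"type":"array","items":{"type":"number","minimum":-1,"maximum":1}}}}},"required":["rows"]}

```bash
ls; mkdir -p pics
python3 - <<'E'
from cell import *
import cv2,numpy as np
s=state();print({k:np.round(v,3) for k,v in s.items()})
for n in["top","side"]:
    p,d=read_camera(n);cv2.imwrite(f"pics/{n}0.png",p[:,:,::-1]);np.save(f"pics/{n}0.npy",d);print(get_calibration(n))
print(get_calibration("wrist"))
E
```

```text
pics
{'t': np.float64(0.0), 'joints': array([-1.439,  0.492,  1.559, -0.   ,  1.092, -0.106]), 'qvel': array([-0.001, -0.001, -0.   , -0.001, -0.   , -0.001]), 'tau': array([-4.0000e-03, -6.1265e+01, -2.5818e+01,  6.9000e-02,  4.8000e-02,
       -0.0000e+00]), 'eef_pos': array([ 147.241, -607.39 ,  404.153]), 'tcp_rot': array([-3.14 , -0.   ,  0.238]), 'ft_force': array([-0.269,  0.463,  0.074]), 'moment': array([0.007, 0.001, 0.003]), 'grip_force': np.float64(0.0), 'opening': np.float64(1.001)}
{'camera_matrix': array([[526.21281095,   0.        , 330.20331292],
       [  0.        , 526.21281095, 237.85548492],
       [  0.        ,   0.        ,   1.        ]]), 'position': array([ 496.88516271,   20.80730549, 1316.4989335 ]), 'orientation': array([ 0.07919619,  0.0058785 , -1.56904983])}
{'camera_matrix': array([[610.63614356,   0.        , 316.10974185],
       [  0.        , 610.63614356, 234.72381725],
       [  0.        ,   0.        ,   1.        ]]), 'position': array([-26.60675682, 872.43904979, 792.00812333]), 'orientation': array([ 0.98830956, -0.01249603, -2.52962661])}
{'camera_matrix': array([[345.20239821,   0.        , 327.99469256],
       [  0.        , 345.20239821, 237.67910406],
       [  0.        ,   0.        ,   1.        ]]), 'hand_eye': array([[-1.10439133e-03,  9.68833640e-01,  2.47709826e-01,
         6.85299707e+01],
       [ 9.99999304e-01,  9.66889985e-04,  6.76739467e-04,
         3.36767846e-01],
       [ 4.16139811e-04,  2.47710401e-01, -9.68834033e-01,
         2.01668335e+01],
       [ 0.00000000e+00,  0.00000000e+00,  0.00000000e+00,
         1.00000000e+00]])}
```

View pics/top0.png

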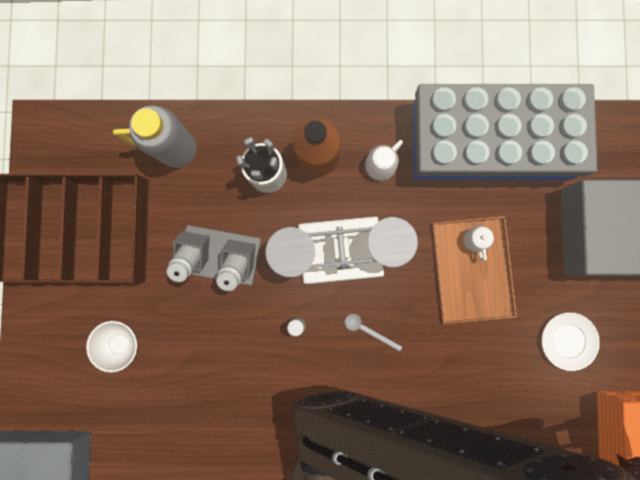

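View pics/side0.png

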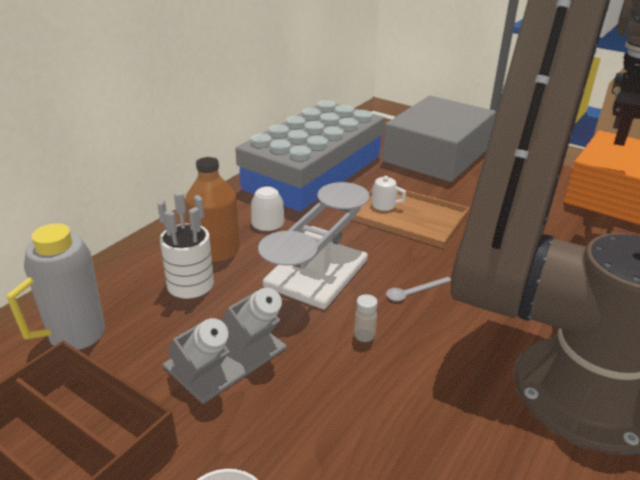

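The top view shows the canister lids at about (179,271) and (227,283), the holder around (215,255), pans at (290,252) and (393,242), the tray around (474,270), pepper at (295,327) and the spoon at (352,323)-(400,348). The side view shows the same layout, with the lids at (213,333) and (265,300).

```bash
cat > h.py <<'E'
from cell import *
import numpy as np,cv2
from scipy.spatial.transform import Rotation as Rn
def cloud(n,d):
    c=get_calibration(n);K=c["camera_matrix"];v,u=np.mgrid[:480,:640]
    x=(u-K[0,2])/K[0,0];y=(v-K[1,2])/K[1,1]
    P=np.stack([x*d,-y*d,-d],-1)
    return P@Rn.from_euler('xyz',c["orientation"]).as_matrix().T+c["position"]
def tcprot(s): return Rn.from_euler('xyz',s["tcp_rot"]).as_matrix()
E
python3 - <<'E'
from h import *
d=np.load("pics/top0.npy");P=cloud("top",d)
sd=cloud("side",np.load("pics/side0.npy"))
for nm,(u,v) in dict(table=(250,350),lid1=(174,275),lid1b=(184,268),lid2=(222,287),lid2b=(232,280),tray=(470,290),pepper=(295,327),creamer=(480,236),pivot=(340,248)).items(): print(nm,P[v,u].round(0),d[v,u])
img=cv2.imread("pics/top0.png")
def blob(x0,x1,y0,y1,z0,z1,C=P):
    m=(C[...,2]>z0)&(C[...,2]<z1)&(C[...,0]>x0)&(C[...,0]<x1)&(C[...,1]>y0)&(C[...,1]<y1)
    return C[m],m
# pans
for nm,(u,v) in dict(L=(290,252),R=(393,242)).items():
    c=P[v,u];q,m=blob(c[0]-75,c[0]+75,c[1]-65,c[1]+65,c[2]-6,c[2]+6)
    cc,r=cv2.minEnclosingCircle(q[:,:2].astype(np.float32));print(nm,c,q.mean(0),cc,r,len(q))
# tray via colour
hsv=cv2.cvtColor(img,cv2.COLOR_BGR2HSV)
print(hsv[290,470],hsv[350,250],hsv[240,215],img[240,215],img[245,390])
m=((hsv[...,2]>120)&(hsv[...,0]<18)&(hsv[...,1]>80)).astype(np.uint8);m[:, :425]=0;m[:,525:]=0;m[:200]=0;m[335:]=0
r=cv2.minAreaRect(cv2.findNonZero(m));b=cv2.boxPoints(r);print(r,b)
# box corners at rim z=18
c=get_calibration("top");K=c["camera_matrix"];R=Rn.from_euler('xyz',c["orientation"]).as_matrix()
def ray(u,v,z):
    w=R@np.array([(u-K[0,2])/K[0,0],-(v-K[1,2])/K[1,1],-1]);return c["position"]+w*(z-c["position"][2])/w[2]
W=np.array([ray(*p,18) for p in b]);print(W.round(0),W.mean(0))
# canister axes: upper-portion points both clouds
for nm,lid,ls in (("A",P[275,174],None),("B",P[287,222],None)):
  for cn,C in(("top",P),("side",sd)):
    q,_=blob(lid[0]-40,lid[0]+90,lid[1]-45,lid[1]+45,80,200,C);print(nm,cn,len(q),q.max(0),q.min(0))
# holder
q,m=blob(360,620,150,420,-10,300)
for z0,z1 in((2,9),):
    q,mm=blob(350,620,140,420,z0,z1); print(len(q),cv2.minAreaRect(q[:,:2].astype(np.float32)))
E
```

```text
table [324. 226.   4.] 1295.7203
lid1 [507. 380. 129.] 1187.1058
lid1b [522. 355. 139.] 1177.4044
lid2 [480. 271. 128.] 1184.5872
lid2b [496. 247. 140.] 1173.9036
tray [ 472. -317.    6.] 1301.9286
pepper [388. 109.  88.] 1216.6383
creamer [ 600. -324.   80.] 1238.2118
pivot [569.   6. 116.] 1202.7351
L [558.50099174 118.07608063 137.27361373] [560.24978553 116.75165961 138.45394564] (567.8172607421875, 109.08000946044922) 66.57305908203125 1886
R [ 581.11992321 -112.8019702   139.88568129] [ 582.72919409 -111.71781504  139.71561142] (582.9300537109375, -111.89844512939453) 55.95160675048828 1912
[ 12 140 184] [ 10 141 114] [ 23  16 147] [138 145 147] [203 207 209]
((474.5, 267.0), (98.99998474121094, 131.99996948242188), 0.0) [[425.      333.     ]
 [425.      201.00002]
 [524.      201.     ]
 [524.      333.     ]]
[[ 368. -203.   18.]
 [ 692. -207.   18.]
 [ 692. -453.   18.]
 [ 368. -444.   18.]] [ 530.04515416 -326.5376655    18.        ]
A top 959 [596.56321798 395.46004184 152.78354325] [493.15952681 336.17757388  80.05103505]
A side 1420 [593.94807491 399.23537548 149.28594056] [490.64397468 339.75161159  80.01037601]
B top 887 [569.87161669 284.637277   152.28955167] [475.31648516 226.49405916  80.18600048]
B side 1307 [569.33306934 288.26209504 148.24969192] [471.22499883 226.38202515  80.00437849]
2247 ((484.927734375, 280.01483154296875), (279.7579650878906, 269.88995361328125), 89.98135375976562)
```

```bash
cat >> h.py <<'E'
def lidfit(P,c0,a):
    "lid disc: plane near the extreme along axis a, around c0"
    for _ in range(4):
        r=P-c0; h=r@a; rad=np.linalg.norm(r-h[...,None]*a,axis=-1)
        q=P[(rad<30)&(abs(h)<4)&(P[...,2]>0)] if _ else P[(rad<30)&(abs(h)<12)&(P[...,2]>0)]
        if _==0:
            hh=(q-c0)@a; c0=c0+a*np.percentile(hh,90); continue
        m=q.mean(0);n=np.linalg.svd(q-m,full_matrices=False)[2][2];n*=np.sign(n[2]);a=n
        e1=np.cross(n,[0,0,1.]);e1/=np.linalg.norm(e1);e2=np.cross(n,e1)
        (u,v),rr=cv2.minEnclosingCircle(np.c_[(q-m)@e1,(q-m)@e2].astype(np.float32));c0=m+u*e1+v*e2
    return c0,a,rr,len(q)
E
python3 - <<'E'
from h import *
P=cloud("top",np.load("pics/top0.npy"));S=cloud("side",np.load("pics/side0.npy"))
a=np.array([-.97*.545,.24*.545,.84])
for p in(P[275,174],P[287,222]):
  for C in(P,S):
    c,n,r,k=lidfit(C,p+[7,-10,5],a);print(c.round(1),n.round(3),"lean",np.degrees(np.arccos(n[2])).round(1),"az",np.degrees(np.arctan2(n[1],n[0])).round(1),r,k)
# tray
img=cv2.imread("pics/top0.png");hsv=cv2.cvtColor(img,cv2.COLOR_BGR2HSV)
m=((hsv[...,2]>140)&(hsv[...,0]<18)&(hsv[...,1]>60)).astype(np.uint8)
m[:, :425]=0;m[:,525:]=0;m[:200]=0;m[335:]=0
m=cv2.morphologyEx(m,cv2.MORPH_OPEN,np.ones((3,3)))
cs=max(cv2.findContours(m,0,2)[0],key=cv2.contourArea);r=cv2.minAreaRect(cs);print(r)
c=get_calibration("top");K=c["camera_matrix"];R=Rn.from_euler('xyz',c["orientation"]).as_matrix()
def ray(u,v,z):
    w=R@np.array([(u-K[0,2])/K[0,0],-(v-K[1,2])/K[1,1],-1]);return c["position"]+w*(z-c["position"][2])/w[2]
W=np.array([ray(*p,10) for p in cv2.boxPoints(r)]);print(W.round(0),W.mean(0),np.linalg.norm(np.diff(W,axis=0),axis=1))
# side canister height check on raw lid points
E
```

```text
[512.7 371.4 137.1] [-0.542  0.091  0.835] lean 33.4 az 170.5 25.00385284423828 284
[509.8 373.1 134.4] [-0.554  0.098  0.826] lean 34.3 az 170.0 24.19332504272461 635
[493.1 259.6 137.3] [-0.554  0.088  0.828] lean 34.1 az 170.9 23.989864349365234 274
[490.3 260.5 134.8] [-0.545  0.103  0.832] lean 33.7 az 169.3 24.114347457885742 524
((471.9082336425781, 269.8780822753906), (103.27154541015625, 68.93492889404297), 83.9909896850586)
[[ 640. -226.   10.]
 [ 659. -397.   10.]
 [ 405. -417.   10.]
 [ 387. -249.   10.]] [ 522.49559547 -322.09653418   10.        ] [172.04416222 254.72865494 169.39442265]
```

```bash
cat >> h.py <<'E'
import json
n_=np.array([-.549,.096,.830]);n_/=np.linalg.norm(n_)
yh=np.array([.172,.985,0]);yh/=np.linalg.norm(yh)
def ori(zt,y=yh):
    zt=zt/np.linalg.norm(zt);y=y-zt*(y@zt);y/=np.linalg.norm(y);return np.c_[np.cross(y,zt),y,zt]
DOWN=ori(np.array([0,0,-1.]));TILT=ori(-n_)
cA=np.array([511,372,134.5]);cB=np.array([491.5,260,135.])
LP=np.array([560,117]);RP=np.array([583,-112])
def plan(wps,p=None,R=None):
    "wps: (pos,R). prints rounded calls from the commanded pose; returns predicted pose"
    if p is None:
        s=state();p,R=s["eef_pos"],tcprot(s)
    for q,Q in wps:
        d=R.T@(np.asarray(q,float)-p)/150; w=Rn.from_matrix(R.T@Q).as_rotvec()/(2*np.pi)
        d=d.round(3);w=w.round(3);ang=np.linalg.norm(w)*360
        print("call",d.tolist(),w.tolist(),"rows>=%.1f"%max(np.linalg.norm(d)*150/41.7,ang/7.16),"OVER" if abs(d).max()>1 else "")
        p=p+R@d*150;R=R@Rn.from_rotvec(w*2*np.pi).as_matrix()
    return p,R
def yawdown(y): return ori(np.array([0,0,-1.]),np.array([np.sin(y),-np.cos(y),0]))
E
python3 - <<'E'
from h import *
p=plan([((265,-520,450),yawdown(.75)),((390,-430,460),yawdown(1.2)),((460,-300,460),yawdown(1.6)),((470,-160,460),yawdown(2.0)),((460,-20,460),yawdown(2.4)),((430,120,450),yawdown(2.8))])
print(p)
E
```

```text
call [0.9, -0.382, -0.305] [-0.0, -0.0, -0.082] rows>=4.1 
call [1.018, 0.133, -0.066] [-0.0, -0.0, -0.071] rows>=3.7 OVER
call [0.977, 0.12, 0.001] [-0.0, -0.0, -0.064] rows>=3.5 
call [0.931, 0.095, 0.001] [0.0, -0.0, -0.063] rows>=3.4 
call [0.878, 0.325, 0.001] [0.0, -0.0, -0.064] rows>=3.4 
call [0.778, 0.553, 0.067] [0.0, -0.0, -0.064] rows>=3.4 
(array([430.01159104, 120.03970333, 450.04217899]), array([[-9.42663507e-01,  3.33744650e-01, -1.44453395e-04],
       [ 3.33744362e-01,  9.42663116e-01,  9.75327948e-04],
       [ 4.61681372e-04,  8.71195558e-04, -9.99999514e-01]]))
```

Request:
arm_command(rows=[[[0.9,-0.38,-0.3,0,0,-0.08,1],[0.9,-0.38,-0.3,0,0,-0.08,1],[0.9,-0.38,-0.3,0,0,-0.08,1],[0.9,-0.38,-0.3,0,0,-0.08,1],[0.9,-0.38,-0.3,0,0,-0.08,1]]])

```text
t: 0.52
eef_pos: [268.2, -517.5, 451.6]
tcp_rot: [3.139, -0.0, 0.752]
ft_force: [-0.7, -0.2, 0.3]
opening: 0.999
grip_force: 0.0
```

Request:
arm_command(rows=[[[1,0.13,-0.07,0,0,-0.07,1],[1,0.13,-0.07,0,0,-0.07,1],[1,0.13,-0.07,0,0,-0.07,1],[1,0.13,-0.07,0,0,-0.07,1],[1,0.13,-0.07,0,0,-0.07,1]]])

```text
t: 0.93
eef_pos: [391.8, -431.1, 460.2]
tcp_rot: [3.141, -0.001, 1.187]
ft_force: [0.7, 0.2, -0.1]
opening: 0.999
grip_force: 0.0
```

Request:
arm_command(rows=[[[0.98,0.12,0,0,0,-0.064,1],[0.98,0.12,0,0,0,-0.064,1],[0.98,0.12,0,0,0,-0.064,1],[0.98,0.12,0,0,0,-0.064,1],[0.98,0.12,0,0,0,-0.064,1]]])

```text
t: 1.35
eef_pos: [462.6, -301.7, 459.9]
tcp_rot: [-3.141, -0.001, 1.586]
ft_force: [0.3, -0.3, -0.3]
opening: 1.004
grip_force: 0.0
```

Request:
arm_command(rows=[[[0.93,0.1,0,0,0,-0.064,1],[0.93,0.1,0,0,0,-0.064,1],[0.93,0.1,0,0,0,-0.064,1],[0.93,0.1,0,0,0,-0.064,1],[0.93,0.1,0,0,0,-0.064,1]]])

```text
t: 1.77
eef_pos: [474.6, -163.0, 460.2]
tcp_rot: [-3.141, -0.0, 1.986]
ft_force: [0.2, 0.4, -0.1]
opening: 0.997
grip_force: 0.0
```

Request:
arm_command(rows=[[[0.88,0.32,0,0,0,-0.064,1],[0.88,0.32,0,0,0,-0.064,1],[0.88,0.32,0,0,0,-0.064,1],[0.88,0.32,0,0,0,-0.064,1],[0.88,0.32,0,0,0,-0.064,1]]])

```text
t: 2.18
eef_pos: [465.6, -23.5, 460.1]
tcp_rot: [-3.141, -0.0, 2.388]
ft_force: [0.2, -1.0, 1.2]
opening: 0.999
grip_force: 0.0
```

Request:
arm_command(rows=[[[0.78,0.55,0.07,0,0,-0.064,1],[0.78,0.55,0.07,0,0,-0.064,1],[0.78,0.55,0.07,0,0,-0.064,1],[0.78,0.55,0.07,0,0,-0.064,1],[0.78,0.55,0.07,0,0,-0.064,1]]])

```text
t: 2.6
eef_pos: [437.2, 116.6, 449.3]
tcp_rot: [-3.141, -0.001, 2.789]
ft_force: [0.8, 0.5, 0.8]
opening: 1.001
grip_force: 0.0
```

Run:
```python
from h import *
s=state();print(s["t"],s["eef_pos"],s["joints"].round(2),s["tcp_rot"].round(3),s["ft_force"])
half=ori(np.array([0,0,-1.])-n_)
p=plan([((395,235,410),half),(cB+214*n_,TILT),(cB+134*n_,TILT)])
```

```text
2.6 [437.24929961 116.61296104 449.26498799] [ 0.11  0.19  1.9  -0.    1.05 -1.1 ] [-3.141e+00 -1.000e-03  2.789e+00] [0.77254558 0.52520245 0.77999218]
call [0.537, 0.644, 0.262] [-0.004, -0.047, -0.028] rows>=3.2 
call [0.371, 0.275, 0.565] [-0.0, -0.047, -0.0] rows>=2.6 
call [-0.0, 0.001, 0.533] [-0.0, -0.0, -0.0] rows>=1.9
```

Request:
arm_command(rows=[[[0.54,0.64,0.26,-0.004,-0.047,-0.028,1],[0.54,0.64,0.26,-0.004,-0.047,-0.028,1],[0.54,0.64,0.26,-0.004,-0.047,-0.028,1],[0.54,0.64,0.26,-0.004,-0.047,-0.028,1],[0.54,0.64,0.26,-0.004,-0.047,-0.028,1]]])

```text
t: 3.02
eef_pos: [394.7, 234.0, 409.9]
tcp_rot: [-3.139, 0.295, 2.966]
ft_force: [0.7, -0.7, -0.0]
opening: 1.002
grip_force: 0.0
```

Request:
arm_command(rows=[[[0.37,0.27,0.46,0,-0.047,0,1],[0.37,0.27,0.46,0,-0.047,0,1],[0.37,0.27,0.46,0,-0.047,0,1],[0.37,0.27,0.46,0,-0.047,0,1],[0.37,0.27,0.46,0,-0.047,0,1],[0.37,0.27,0.46,0,-0.047,0,1],[0.37,0.27,0.46,0,-0.047,0,1]]])

```text
t: 3.6
eef_pos: [370.3, 278.1, 328.2]
tcp_rot: [-3.137, 0.59, 2.965]
ft_force: [0.5, -0.5, 0.3]
opening: 1.003
grip_force: 0.0
```

Run:
```python
from h import *
s=state();print(s["t"],s["eef_pos"],s["joints"].round(2),s["ft_force"])
img,d=read_camera("wrist");cv2.imwrite("pics/w1.png",img[:,:,::-1])
c=get_calibration("wrist");K=c["camera_matrix"];H=c["hand_eye"];v,u=np.mgrid[:480,:640]
Pc=np.stack([(u-K[0,2])/K[0,0]*d,-(v-K[1,2])/K[1,1]*d,-d,np.ones_like(d)],-1)
P=(Pc@H.T)[...,:3]@tcprot(s).T+s["eef_pos"];P[d==0]=-999
for c0 in(cB,cA):
    c1,n,r,k=lidfit(P,c0,n_);print(c1.round(1),n.round(3),r,k)
plan([(cB+134*n_,TILT)])
```

```text
3.6 [370.27205421 278.05672366 328.20253098] [ 0.57  0.36  2.11 -1.09  0.44  0.14] [ 0.51858603 -0.54203368  0.28142819]
[490.4 258.9 136.2] [-0.553  0.099  0.828] 23.60300064086914 4070
[510.4 370.6 136.3] [-0.556  0.084  0.827] 23.706113815307617 4071
call [0.042, 0.024, 0.635] [-0.001, -0.0, -0.001] rows>=2.3
```

View pics/w1.png

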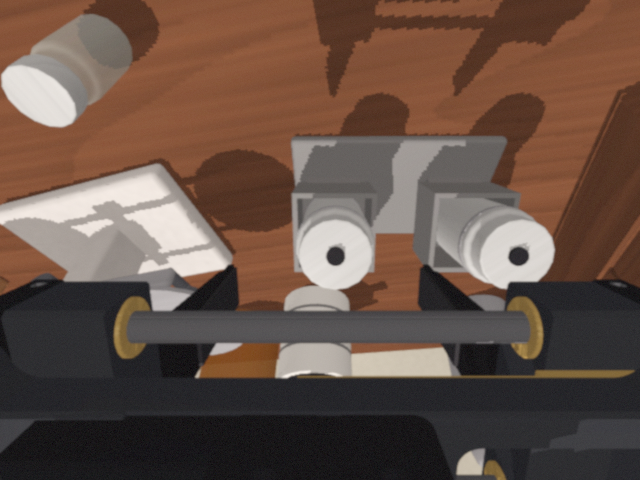

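The wrist view shows B's lid at (336,254) between the fingers and A's lid at (515,250). Both match the earlier fit to within 2 mm. Joint 4 is near its limit at the full tilt, so I'll grasp with the tool tilted 17°. The pads allow the canister to lean in the grip.

```bash
cat >> h.py <<'E'
cA=np.array([511,371.5,135.5]);cB=np.array([491,259.5,135.5])
hz=n_*[1,1,0];hz/=np.linalg.norm(hz)
def ax(deg): t=np.radians(deg);return np.cos(t)*np.array([0,0,1.])+np.sin(t)*hz
LEAN=np.degrees(np.arccos(n_[2]))
E
python3 - <<'E'
from h import *
a=ax(17);G=cB-36*n_;print(LEAN,G)
plan([(G+241*a,ori(-a)),(G+171*a,ori(-a))])
E
```

```text
33.88065847628026 [510.76877474 256.04316507 105.61278136]
call [-0.424, 0.019, 0.226] [-0.001, 0.047, -0.001] rows>=2.4 
call [-0.001, -0.0, 0.466] [0.0, -0.0, 0.0] rows>=1.7
```

Request:
arm_command(rows=[[[-0.42,0.02,0.22,0,0.047,0,1],[-0.42,0.02,0.22,0,0.047,0,1],[-0.42,0.02,0.22,0,0.047,0,1],[-0.42,0.02,0.22,0,0.047,0,1],[-0.42,0.02,0.22,0,0.047,0,1],[-0.42,0.02,0.22,0,0.047,0,1]]])

```text
t: 4.15
eef_pos: [441.2, 268.6, 337.6]
tcp_rot: [3.139, 0.294, 2.963]
ft_force: [-0.5, 1.3, 0.8]
opening: 0.999
grip_force: 0.0
```

Run:
```python
from h import *
a=ax(17);G=cB-36*n_
s=state();print(s["t"],s["eef_pos"],s["joints"].round(2),s["ft_force"])
plan([(G+171*a,ori(-a))])
```

```text
4.15 [441.17689977 268.64555256 337.55514092] [ 0.45  0.41  1.94 -0.32  0.57 -0.7 ] [-0.53679729  1.26702649  0.77108863]
call [0.0, -0.003, 0.477] [0.0, -0.0, -0.001] rows>=1.7
```

j4 is now -0.32, well inside its range. Next I descend in 5 slow rows, then close.

Request:
arm_command(rows=[[[0,0,0.1,0,0,0,1],[0,0,0.2,0,0,0,1],[0,0,0.3,0,0,0,1],[0,0,0.4,0,0,0,1],[0,0,0.475,0,0,0,1],[0,0,0.475,0,0,0,1],[0,0,0.475,0,0,0,1]]])

```text
t: 4.73
eef_pos: [459.6, 265.9, 268.2]
tcp_rot: [-3.14, 0.296, 2.966]
ft_force: [0.0, 0.9, 0.8]
opening: 0.999
grip_force: 0.0
```

Request:
arm_command(rows=[[[0,0,0,0,0,0,0.4],[0,0,0,0,0,0,0.2],[0,0,0,0,0,0,0],[0,0,0,0,0,0,-0.2],[0,0,0,0,0,0,-0.4],[0,0,0,0,0,0,-0.6],[0,0,0,0,0,0,-0.8],[0,0,0,0,0,0,-1],[0,0,0,0,0,0,-1],[0,0,0,0,0,0,-1]]])

```text
t: 5.57
eef_pos: [459.4, 266.3, 268.1]
tcp_rot: [-3.141, 0.296, 2.966]
ft_force: [-0.3, -0.4, 1.9]
opening: 0.564
grip_force: 30.0
```

Run:
```python
from h import *
s=state();print(s["t"],s["eef_pos"],s["joints"].round(2),s["ft_force"],s["opening"]*95,s["grip_force"])
a=ax(17);p=s["eef_pos"];R=tcprot(s)
up=ax(17-LEAN)   # tool axis with canister upright
plan([(p+20*n_,R),(p+100*n_,R)])
```

```text
5.5667 [459.42865711 266.3093418  268.11176986] [ 0.43  0.53  1.97 -0.41  0.43 -0.61] [-0.33657808 -0.36526599  1.88140855] 53.578446254079516 29.99670535326004
call [0.039, -0.0, -0.128] [0.0, 0.0, 0.0] rows>=0.5 
call [0.155, -0.002, -0.51] [0.0, 0.0, 0.0] rows>=1.9
```

Request:
arm_command(rows=[[[0.02,0,-0.06,0,0,0,-1],[0.04,0,-0.13,0,0,0,-1],[0.06,0,-0.2,0,0,0,-1],[0.085,0,-0.28,0,0,0,-1],[0.11,0,-0.36,0,0,0,-1],[0.135,0,-0.44,0,0,0,-1],[0.16,0,-0.52,0,0,0,-1],[0.175,0,-0.58,0,0,0,-1],[0.194,0,-0.638,0,0,0,-1],[0.194,0,-0.638,0,0,0,-1]]])

```text
t: 6.4
eef_pos: [403.7, 276.3, 352.6]
tcp_rot: [-3.141, 0.297, 2.966]
ft_force: [-0.7, 0.2, -5.6]
opening: 0.563
grip_force: 30.0
```

Request:
arm_command(rows=[[[0,0,0,0,0,0,-1],[0,0,0,0,0,0,-1],[0,0,0,0,0,0,-1],[0,0,0,0,0,0,-1],[0,0,0,0,0,0,-1]]])

```text
t: 6.82
eef_pos: [404.8, 276.0, 350.6]
tcp_rot: [-3.14, 0.295, 2.966]
ft_force: [-0.2, 0.0, -6.1]
opening: 0.562
grip_force: 30.0
```

Run:
```python
from h import *
f=[]
for i in range(4):
    s=state();f.append(s["ft_force"]);img,d=read_camera("side")
f.append(state()["ft_force"])
print(np.mean(f,0),np.std(f,0),s["moment"]);s=state();print(s["t"],s["eef_pos"],s["opening"]*95,s["joints"].round(2))
cv2.imwrite("pics/s1.png",img[:,:,::-1][150:430,100:440]);np.save("pics/s1.npy",d)
S=cloud("side",d);p=s["eef_pos"];R=tcprot(s)
g=p+171*R[:,2]; print("grasp",g)
print(lidfit(S,g+36*n_,n_))
```

```text
[-0.09292448  0.22748826 -5.47339701] [0.51298541 0.50239789 0.35333689] [0.16043803 0.371719   0.03449585]
7.0167 [404.65920032 276.07553111 350.91267106] 53.54201081491936 [ 0.49  0.36  1.99 -0.33  0.59 -0.64]
grasp [453.69492432 267.1339411  187.33838904]
(array([431.21850208, 264.95883193, 215.25304881]), array([-0.57448685,  0.06276561,  0.81610375]), 27.86934471130371, 232)
```

View pics/s1.png

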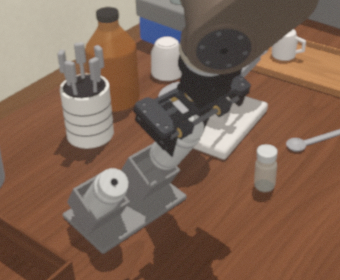

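The canister is lifted clear of the holder, with A still in place, and the wrist reads about 5.5 N. I'll carry it to the right pan and bring it upright on the way.

Run:
```python
from h import *
def tc(xy,zb,t=-17): return np.r_[xy,zb+86]+171*ax(t)
p=plan([((470,235,430),ori(-ax(0))),((550,120,450),ori(-ax(-17))),((610,0,450),ori(-ax(-17))),(tc(RP,175),ori(-ax(-17)))])
print(p[0])
```

```text
call [-0.61, -0.194, -0.365] [-0.0, 0.047, -0.0] rows>=2.7 
call [-0.659, -0.662, -0.132] [-0.0, 0.047, -0.0] rows>=3.4 
call [-0.511, -0.718, -0.154] [-0.0, 0.0, -0.001] rows>=3.2 
call [-0.319, -0.767, 0.08] [-0.0, 0.0, 0.0] rows>=3.0 
[ 632.23202741 -120.59505583  424.52001101]
```

Request:
arm_command(rows=[[[-0.1,-0.03,-0.06,0,0.008,0,-1],[-0.3,-0.1,-0.18,0,0.023,0,-1],[-0.5,-0.16,-0.3,0,0.038,0,-1],[-0.61,-0.19,-0.365,0,0.047,0,-1],[-0.61,-0.19,-0.365,0,0.047,0,-1]]])

```text
t: 7.43
eef_pos: [472.3, 234.5, 433.0]
tcp_rot: [3.14, 0.003, 2.964]
ft_force: [0.9, 0.4, -6.1]
opening: 0.565
grip_force: 30.0
```

Request:
arm_command(rows=[[[-0.13,-0.13,-0.03,0,0.01,0,-1],[-0.3,-0.3,-0.06,0,0.022,0,-1],[-0.46,-0.46,-0.09,0,0.034,0,-1],[-0.66,-0.66,-0.13,0,0.047,0,-1],[-0.66,-0.66,-0.13,0,0.047,0,-1]]])

```text
t: 7.85
eef_pos: [552.9, 116.8, 449.1]
tcp_rot: [-3.138, -0.296, 2.961]
ft_force: [0.6, 0.3, -6.1]
opening: 0.564
grip_force: 30.0
```

Request:
arm_command(rows=[[[-0.13,-0.18,-0.04,0,0,0,-1],[-0.26,-0.36,-0.08,0,0,0,-1],[-0.39,-0.54,-0.12,0,0,0,-1],[-0.51,-0.72,-0.154,0,0,0,-1]]])

```text
t: 8.18
eef_pos: [610.4, -0.1, 448.7]
tcp_rot: [-3.138, -0.293, 2.965]
ft_force: [0.4, 0.8, -7.0]
opening: 0.562
grip_force: 30.0
```

Request:
arm_command(rows=[[[-0.08,-0.19,0.02,0,0,0,-1],[-0.16,-0.38,0.04,0,0,0,-1],[-0.24,-0.58,0.06,0,0,0,-1],[-0.3,-0.7,0.07,0,0,0,-1],[-0.32,-0.77,0.08,0,0,0,-1],[-0.32,-0.77,0.08,0,0,0,-1],[-0.32,-0.77,0.08,0,0,0,-1]]])

```text
t: 8.77
eef_pos: [631.4, -120.0, 423.8]
tcp_rot: [-3.14, -0.295, 2.965]
ft_force: [0.2, 0.5, -6.0]
opening: 0.564
grip_force: 30.0
```

Run:
```python
from h import *
f=[];rd={}
for n in("side","top","side","top"):
    s=state();f.append(s["ft_force"]);rd[n]=read_camera(n)
print(np.mean(f,0));s=state();print(s["t"],s["eef_pos"],s["tcp_rot"],s["opening"]*95,s["joints"].round(2))
R=tcprot(s);g=s["eef_pos"]+171*R[:,2];print("grasp",g,"expect bottom z",g[2]-86)
img,d=rd["side"];cv2.imwrite("pics/s2.png",cv2.resize(img[150:330,220:460,::-1],None,fx=3,fy=3))
S=cloud("side",d);m=(np.linalg.norm((S-g)[...,:2],axis=-1)<40)&(S[...,2]>g[2]-95)&(S[...,2]<g[2]+45)
for lo in range(-90,45,10):
    k=m&(S[...,2]-g[2]>=lo)&(S[...,2]-g[2]<lo+10)
    if k.sum()>5: print(lo,k.sum(),(S[k].mean(0)-g).round(1))
T=cloud("top",rd["top"][1])
for c in(LP,RP):
    k=(np.linalg.norm(T[...,:2]-c,axis=-1)<65)&(T[...,2]>110)&(T[...,2]<170);print(k.sum(),np.median(T[k],0))
```

```text
[-0.14273202  0.0798184  -5.38385718]
8.9667 [ 631.50684834 -119.28860008  424.88243915] [-3.14018933 -0.29389085  2.96681367] 53.465061220663834 [-0.29  0.54  1.43 -0.03  1.47 -1.67]
grasp [ 582.68482138 -110.91125322  261.21439174] expect bottom z 175.21439173536896
-90 77 [ -9.1  16.5 -83.5]
-80 106 [ -8.6  17.8 -74.4]
-70 100 [-10.1  16.8 -64.8]
-60 109 [ -9.4  16.9 -55. ]
-50 116 [ -8.4  17.4 -45.2]
-40 113 [ -8.8  17.1 -34.9]
-30 102 [ -9.6  17.  -25.2]
-20 123 [-13.   13.6 -14.7]
-10 133 [-11.6  15.9  -4.8]
0 141 [-9.5 16.7  5.2]
10 170 [-9.2 15.  15.2]
20 151 [-6.1 13.6 25.1]
30 274 [ 0.1  0.3 34.3]
40 47 [ 5.4 -5.8 42.8]
1976 [560.52528102 116.00353489 138.55013598]
9 [590.3762727  -59.17215135 137.98487653]
```

View pics/s2.png

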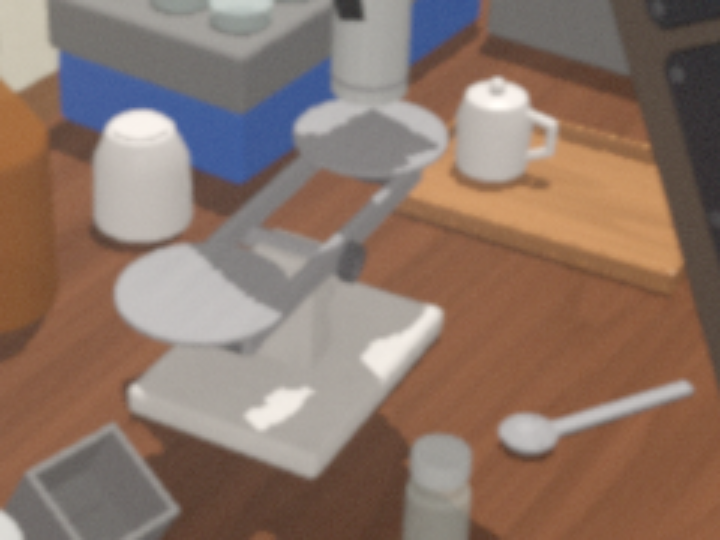

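The held canister is upright: its offset is constant along its height. It sits over the right pan, which is level with the other, and its bottom is at about 175 mm. I'll lower it slowly.

Request:
arm_command(rows=[[[-0.02,0,0.064,0,0,0,-1],[-0.04,0,0.128,0,0,0,-1],[-0.058,0,0.191,0,0,0,-1],[-0.064,0,0.21,0,0,0,-1],[-0.07,0,0.23,0,0,0,-1],[-0.074,0,0.243,0,0,0,-1],[-0.078,0,0.256,0,0,0,-1],[-0.082,0,0.268,0,0,0,-1],[-0.086,0,0.281,0,0,0,-1],[-0.09,0,0.294,0,0,0,-1]]])

```text
t: 9.8
eef_pos: [631.7, -120.7, 378.5]
tcp_rot: [-3.14, -0.294, 2.965]
ft_force: [-0.3, -0.0, -5.7]
opening: 0.563
grip_force: 30.0
```

Request:
arm_command(rows=[[[0,0,0.006,0,0,0,-1],[-0.002,0,0.01,0,0,0,-1],[-0.002,0,0.012,0,0,0,-1],[-0.002,0,0.012,0,0,0,-1]]])

```text
t: 10.13
eef_pos: [631.5, -120.6, 376.7]
tcp_rot: [-3.14, -0.295, 2.965]
ft_force: [0.5, -0.1, -5.0]
opening: 0.566
grip_force: 30.0
```

Run:
```python
from h import *
f=[]
for n in("top","top","top"):
    f.append(state()["ft_force"]);r=read_camera(n)
print(np.mean(f,0));s=state();R=tcprot(s);g=s["eef_pos"]+171*R[:,2];print(s["t"],"bottom",g[2]-86,s["moment"])
T=cloud("top",r[1]);k=(np.linalg.norm(T[...,:2]-LP,axis=-1)<50)&(T[...,2]>110)&(T[...,2]<170);print("left pan",np.median(T[k],0))
```

```text
[ 0.13105676 -0.08381553 -5.53372502]
10.2833 bottom 127.11453490964576 [ 0.05544232 -0.57336387 -0.01191312]
left pan [559.82922277 116.76171999 155.1427789 ]
```

Request:
arm_command(rows=[[[-0.002,0,0.006,0,0,0,-1],[-0.004,0,0.012,0,0,0,-1],[-0.004,0,0.012,0,0,0,-1]]])

```text
t: 10.53
eef_pos: [631.5, -120.6, 374.5]
tcp_rot: [-3.14, -0.295, 2.966]
ft_force: [-0.5, -0.3, -5.1]
opening: 0.563
grip_force: 30.0
```

Request:
arm_command(rows=[[[-0.001,0,0.004,0,0,0,-1],[-0.002,0,0.007,0,0,0,-1],[-0.002,0,0.007,0,0,0,-1]]])

```text
t: 10.78
eef_pos: [631.5, -120.6, 373.6]
tcp_rot: [-3.14, -0.295, 2.965]
ft_force: [-1.1, 0.0, -5.3]
opening: 0.562
grip_force: 30.0
```

Run:
```python
from h import *
f=[]
for n in("top","top","top"):
    f.append(state()["ft_force"]);r=read_camera(n)
print(np.mean(f,0));s=state();R=tcprot(s);g=s["eef_pos"]+171*R[:,2];print(s["t"],"bottom",g[2]-86,s["moment"])
```

```text
[-0.35182329  0.11929727 -5.40006534]
10.9333 bottom 124.03751641185622 [-0.01088892 -0.51870365 -0.02587189]
```

Request:
arm_command(rows=[[[-0.001,0,0.004,0,0,0,-1],[-0.002,0,0.007,0,0,0,-1],[-0.002,0,0.007,0,0,0,-1]]])

```text
t: 11.18
eef_pos: [631.5, -120.7, 372.7]
tcp_rot: [-3.14, -0.294, 2.965]
ft_force: [0.2, 0.2, -5.4]
opening: 0.561
grip_force: 30.0
```

Request:
arm_command(rows=[[[-0.001,0,0.004,0,0,0,-1],[-0.002,0,0.007,0,0,0,-1],[-0.002,0,0.007,0,0,0,-1]]])

```text
t: 11.43
eef_pos: [631.4, -120.7, 372.5]
tcp_rot: [-3.14, -0.294, 2.965]
ft_force: [-1.6, -0.7, 4.5]
opening: 0.564
grip_force: 30.0
```

Request:
arm_command(rows=[[[0,0,0,0,0,0,-1],[0,0,0,0,0,0,-1]]])

```text
t: 11.6
eef_pos: [631.4, -120.6, 372.5]
tcp_rot: [-3.14, -0.294, 2.965]
ft_force: [-1.1, -0.6, 5.1]
opening: 0.568
grip_force: 30.0
```

Request:
arm_command(rows=[[[0.001,0,-0.003,0,0,0,-1],[0.001,0,-0.003,0,0,0,0.15],[0.001,0,-0.003,0,0,0,0.2],[0.001,0,-0.003,0,0,0,0.25],[0.001,0,-0.003,0,0,0,0.35],[0.001,0,-0.003,0,0,0,0.5],[0.001,0,-0.003,0,0,0,0.7],[0.001,0,-0.003,0,0,0,1],[0.001,0,-0.003,0,0,0,1],[0.001,0,-0.003,0,0,0,1]]])

```text
t: 12.43
eef_pos: [631.5, -120.7, 371.9]
tcp_rot: [-3.14, -0.295, 2.965]
ft_force: [0.4, -0.0, -0.3]
opening: 0.962
grip_force: 0.0
```

Run:
```python
from h import *
s=state();print(s["t"],s["eef_pos"],s["ft_force"],s["opening"])
R=tcprot(s);p=s["eef_pos"];a=ax(17);G=cA-36*n_
plan([(p+110*ax(-17),R),((560,10,500),ori(-ax(-8))),((500,140,470),ori(-ax(5))),((463,270,420),ori(-a)),(G+241*a,ori(-a)),(G+171*a,ori(-a))])
```

```text
12.4333 [ 631.47624211 -120.65063819  371.93490579] [ 0.43566709 -0.01954683 -0.26442482] 0.9617368755042305
call [-0.002, -0.0, -0.733] [0.0, 0.0, 0.0] rows>=2.6 
call [0.845, 0.773, 0.096] [-0.0, -0.025, -0.0] rows>=4.1 
call [0.513, 0.784, 0.272] [-0.0, -0.036, -0.0] rows>=3.5 
call [0.422, 0.81, 0.296] [-0.0, -0.033, -0.0] rows>=3.5 
call [0.296, 0.722, 0.494] [-0.0, -0.0, -0.0] rows>=3.3 
call [-0.0, 0.001, 0.466] [-0.0, -0.0, -0.0] rows>=1.7
```

Request:
arm_command(rows=[[[0,0,-0.05,0,0,0,1],[0,0,-0.15,0,0,0,1],[0,0,-0.3,0,0,0,1],[0,0,-0.5,0,0,0,1],[0,0,-0.73,0,0,0,1],[0,0,-0.73,0,0,0,1]]])

```text
t: 12.93
eef_pos: [663.6, -126.2, 483.6]
tcp_rot: [-3.139, -0.285, 2.965]
ft_force: [0.9, 0.2, 0.8]
opening: 1.004
grip_force: 0.0
```

Request:
arm_command(rows=[[[0.84,0.77,0.1,0,-0.025,0,1],[0.84,0.77,0.1,0,-0.025,0,1],[0.84,0.77,0.1,0,-0.025,0,1],[0.84,0.77,0.1,0,-0.025,0,1],[0.84,0.77,0.1,0,-0.025,0,1]]])

```text
t: 13.35
eef_pos: [556.6, 13.3, 501.0]
tcp_rot: [-3.141, -0.136, 2.968]
ft_force: [-0.5, -0.5, -0.4]
opening: 1.001
grip_force: 0.0
```

Request:
arm_command(rows=[[[0.51,0.78,0.27,0,-0.036,0,1],[0.51,0.78,0.27,0,-0.036,0,1],[0.51,0.78,0.27,0,-0.036,0,1],[0.51,0.78,0.27,0,-0.036,0,1],[0.51,0.78,0.27,0,-0.036,0,1]]])

```text
t: 13.77
eef_pos: [498.6, 141.7, 469.0]
tcp_rot: [-3.141, 0.088, 2.969]
ft_force: [-0.9, 0.6, -0.8]
opening: 0.999
grip_force: 0.0
```

Request:
arm_command(rows=[[[0.42,0.81,0.3,0,-0.033,0,1],[0.42,0.81,0.3,0,-0.033,0,1],[0.42,0.81,0.3,0,-0.033,0,1],[0.42,0.81,0.3,0,-0.033,0,1],[0.42,0.81,0.3,0,-0.033,0,1]]])

```text
t: 14.18
eef_pos: [463.2, 271.1, 417.4]
tcp_rot: [-3.139, 0.295, 2.969]
ft_force: [-0.2, -1.1, -0.2]
opening: 1.004
grip_force: 0.0
```

Request:
arm_command(rows=[[[0.3,0.72,0.49,0,0,0,1],[0.3,0.72,0.49,0,0,0,1],[0.3,0.72,0.49,0,0,0,1],[0.3,0.72,0.49,0,0,0,1],[0.3,0.72,0.49,0,0,0,1],[0.3,0.72,0.49,0,0,0,1]]])

```text
t: 14.68
eef_pos: [462.0, 378.1, 335.2]
tcp_rot: [-3.14, 0.296, 2.967]
ft_force: [0.5, 0.4, 1.0]
opening: 0.999
grip_force: 0.0
```

Run:
```python
from h import *
img,d=read_camera("side")
s=state();print(s["t"],s["eef_pos"],s["ft_force"],s["joints"].round(2))
w,dw=read_camera("wrist");c=get_calibration("wrist");K=c["camera_matrix"];H=c["hand_eye"];v,u=np.mgrid[:480,:640]
Pc=np.stack([(u-K[0,2])/K[0,0]*dw,-(v-K[1,2])/K[1,1]*dw,-dw,np.ones_like(dw)],-1)
P=(Pc@H.T)[...,:3]@tcprot(s).T+s["eef_pos"];P[dw==0]=-999
print(lidfit(P,cA,n_))
S=cloud("side",d);print("B",lidfit(S,np.r_[RP,245],np.array([0,0.,1])))
cv2.imwrite("pics/s3.png",img[:,:,::-1])
a=ax(17);G=cA-36*n_;plan([(G+171*a,ori(-a))])
```

```text
14.7333 [462.05536253 377.63504247 335.97671543] [ 0.2549528  -0.08480085  0.17868891] [ 0.6   0.51  1.75 -0.33  0.7  -0.56]
(array([510.40773066, 371.40136027, 136.37980252]), array([-0.54493145,  0.09470854,  0.83311464]), 23.45198631286621, 5265)
B (array([ 568.35638775, -110.22450656,  217.73265203]), array([ 0.87708966, -0.05012728,  0.47770386]), 22.43145751953125, 60)
call [0.008, 0.018, 0.466] [-0.0, 0.0, -0.001] rows>=1.7
```

View pics/s3.png

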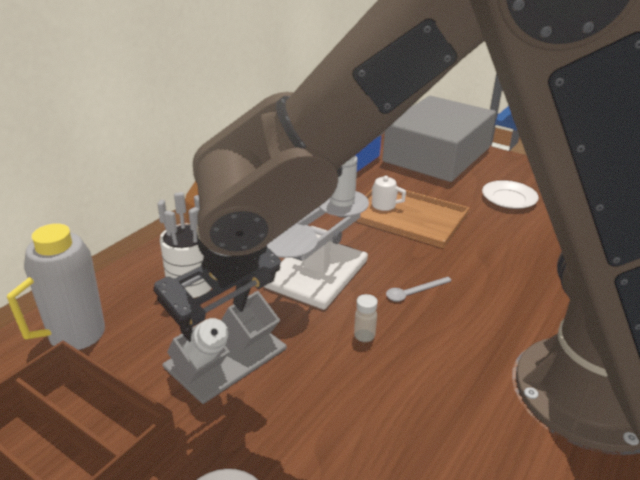

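The picture shows canister B upright on the sunken right pan at (345,185), and the gripper over A at (212,335). Now I'll grasp A the same way.

Request:
arm_command(rows=[[[0.002,0.005,0.1,0,0,0,1],[0.004,0.01,0.2,0,0,0,1],[0.006,0.015,0.3,0,0,0,1],[0.008,0.018,0.4,0,0,0,1],[0.008,0.018,0.466,0,0,0,1],[0.008,0.018,0.466,0,0,0,1],[0.008,0.018,0.466,0,0,0,1]]])

```text
t: 15.37
eef_pos: [481.2, 377.2, 268.5]
tcp_rot: [-3.141, 0.296, 2.965]
ft_force: [-0.3, -0.3, -0.1]
opening: 1.0
grip_force: 0.0
```

Request:
arm_command(rows=[[[0,0,0,0,0,0,0.4],[0,0,0,0,0,0,0.2],[0,0,0,0,0,0,0],[0,0,0,0,0,0,-0.2],[0,0,0,0,0,0,-0.4],[0,0,0,0,0,0,-0.6],[0,0,0,0,0,0,-0.8],[0,0,0,0,0,0,-1],[0,0,0,0,0,0,-1],[0,0,0,0,0,0,-1]]])

```text
t: 16.2
eef_pos: [480.7, 378.0, 267.8]
tcp_rot: [-3.14, 0.296, 2.966]
ft_force: [-0.6, 0.5, 1.1]
opening: 0.564
grip_force: 30.0
```

Request:
arm_command(rows=[[[0.02,0,-0.06,0,0,0,-1],[0.04,0,-0.13,0,0,0,-1],[0.06,0,-0.2,0,0,0,-1],[0.085,0,-0.28,0,0,0,-1],[0.11,0,-0.36,0,0,0,-1],[0.135,0,-0.44,0,0,0,-1],[0.16,0,-0.52,0,0,0,-1],[0.175,0,-0.58,0,0,0,-1],[0.194,0,-0.638,0,0,0,-1],[0.194,0,-0.638,0,0,0,-1]]])

```text
t: 17.03
eef_pos: [424.9, 388.1, 352.5]
tcp_rot: [3.141, 0.297, 2.966]
ft_force: [1.0, 0.9, -3.4]
opening: 0.564
grip_force: 30.0
```

Request:
arm_command(rows=[[[0,0,0,0,0,0,-1],[0,0,0,0,0,0,-1],[0,0,0,0,0,0,-1],[0,0,0,0,0,0,-1]]])

```text
t: 17.37
eef_pos: [426.1, 387.7, 350.2]
tcp_rot: [-3.14, 0.295, 2.966]
ft_force: [-0.1, 0.0, -3.7]
opening: 0.565
grip_force: 30.0
```

Run:
```python
from h import *
f=[]
for n in("side","top","side","top"):
    f.append(state()["ft_force"]);r=read_camera(n)
print(np.mean(f,0));s=state();print(s["t"],s["eef_pos"],s["opening"]*95,s["joints"].round(2))
T=cloud("top",r[1])
k=(np.linalg.norm(T[...,:2]-LP,axis=-1)<50)&(T[...,2]>110)&(T[...,2]<190);print("left pan",np.median(T[k],0),k.sum())
k=(np.linalg.norm(T[...,:2]-RP,axis=-1)<40)&(T[...,2]>210)&(T[...,2]<290);print("B lid",np.median(T[k],0),T[k].mean(0),k.sum())
def tc(xy,zb,t=-17): return np.r_[xy,zb+86]+171*ax(t)
plan([((430,330,450),ori(-ax(5))),((520,230,465),ori(-ax(-8))),(tc(LP,200),ori(-ax(-17)))])
```

```text
[-0.10404853  0.02641701 -3.6614085 ]
17.5667 [425.98162996 387.73718359 350.5323483 ] 53.364044478837116 [ 0.65  0.47  1.78 -0.33  0.72 -0.51]
left pan [559.81081219 116.72540403 155.24147916] 1596
B lid [ 583.80162174 -110.70161545  244.24717816] [ 584.03904669 -110.54391516  240.488564  ] 543
call [-0.283, -0.375, -0.606] [-0.0, 0.033, -0.0] rows>=2.8 
call [-0.713, -0.552, -0.037] [-0.0, 0.036, -0.0] rows>=3.2 
call [-0.735, -0.694, 0.003] [-0.0, 0.025, -0.001] rows>=3.6
```

Request:
arm_command(rows=[[[-0.05,-0.06,-0.1,0,0.006,0,-1],[-0.14,-0.19,-0.3,0,0.016,0,-1],[-0.22,-0.3,-0.48,0,0.026,0,-1],[-0.28,-0.37,-0.6,0,0.033,0,-1],[-0.28,-0.37,-0.6,0,0.033,0,-1]]])

```text
t: 17.98
eef_pos: [430.3, 329.4, 453.3]
tcp_rot: [3.139, 0.091, 2.964]
ft_force: [0.5, 1.1, -2.7]
opening: 0.561
grip_force: 30.0
```

Request:
arm_command(rows=[[[-0.14,-0.11,0,0,0.007,0,-1],[-0.32,-0.25,-0.02,0,0.016,0,-1],[-0.5,-0.4,-0.03,0,0.026,0,-1],[-0.71,-0.55,-0.04,0,0.036,0,-1],[-0.71,-0.55,-0.04,0,0.036,0,-1]]])

```text
t: 18.4
eef_pos: [523.1, 227.7, 463.7]
tcp_rot: [-3.139, -0.138, 2.961]
ft_force: [-0.5, 0.5, -4.9]
opening: 0.566
grip_force: 30.0
```

Request:
arm_command(rows=[[[-0.18,-0.17,0,0,0.006,0,-1],[-0.36,-0.34,0,0,0.012,0,-1],[-0.52,-0.5,0,0,0.018,0,-1],[-0.65,-0.62,0,0,0.022,0,-1],[-0.735,-0.69,0,0,0.025,-0.001,-1],[-0.735,-0.69,0,0,0.025,-0.001,-1],[-0.735,-0.69,0,0,0.025,-0.001,-1],[-0.735,-0.69,0,0,0.025,-0.001,-1]]])

```text
t: 19.07
eef_pos: [608.6, 110.9, 448.9]
tcp_rot: [-3.141, -0.295, 2.972]
ft_force: [0.9, 0.1, -4.4]
opening: 0.563
grip_force: 30.0
```

Run:
```python
from h import *
img,d=read_camera("side");s=state();R=tcprot(s);g=s["eef_pos"]+171*R[:,2];print(s["t"],s["tcp_rot"],"grasp",g,"bottom",g[2]-86,s["joints"].round(2))
S=cloud("side",d);m=(np.linalg.norm((S-g)[...,:2],axis=-1)<40)
for lo in range(-100,-20,10):
    k=m&(S[...,2]-g[2]>=lo)&(S[...,2]-g[2]<lo+10)
    if k.sum()>5: print(lo,k.sum(),(S[k].mean(0)-g).round(1))
def tc(xy,zb,t=-17): return np.r_[xy,zb+86]+171*ax(t)
plan([(tc(LP,160),R),(tc(LP,155),R)])
```

```text
19.1167 [-3.14116571 -0.29417979  2.97244778] grasp [559.50903248 119.43673317 285.65051827] bottom 199.65051826990043 [ 0.07  0.48  1.46  0.07  1.48 -1.35]
-90 80 [-11.   16.3 -82.9]
-80 130 [-11.6  16.9 -74.8]
-70 144 [-12.1  16.1 -65.2]
-60 144 [-11.9  15.9 -54.7]
-50 131 [-10.6  16.3 -45.1]
-40 152 [-12.1  15.9 -35.2]
-30 128 [-14.8  14.9 -25.1]
call [-0.085, -0.017, 0.251] [0.0, 0.0, 0.0] rows>=1.0 
call [-0.01, -0.0, 0.032] [0.0, 0.0, 0.0] rows>=0.1
```

Canister A is upright above the left pan. I'll lower it to about 157 mm, then creep down.

Request:
arm_command(rows=[[[-0.03,-0.005,0.09,0,0,0,-1],[-0.06,-0.01,0.17,0,0,0,-1],[-0.075,-0.017,0.22,0,0,0,-1],[-0.08,-0.017,0.24,0,0,0,-1],[-0.085,-0.017,0.255,0,0,0,-1],[-0.087,-0.017,0.263,0,0,0,-1],[-0.087,-0.017,0.263,0,0,0,-1]]])

```text
t: 19.7
eef_pos: [609.3, 107.7, 408.5]
tcp_rot: [3.141, -0.294, 2.972]
ft_force: [0.4, 0.6, -4.4]
opening: 0.563
grip_force: 30.0
```

Request:
arm_command(rows=[[[-0.001,0,0.004,0,0,0,-1],[-0.002,0,0.008,0,0,0,-1],[-0.002,0,0.008,0,0,0,-1]]])

```text
t: 19.95
eef_pos: [609.3, 107.5, 407.1]
tcp_rot: [3.141, -0.294, 2.972]
ft_force: [-0.3, -0.4, -3.9]
opening: 0.561
grip_force: 30.0
```

Request:
arm_command(rows=[[[-0.001,0,0.004,0,0,0,-1],[-0.002,0,0.007,0,0,0,-1],[-0.002,0,0.007,0,0,0,-1]]])

```text
t: 20.2
eef_pos: [609.3, 107.5, 405.8]
tcp_rot: [3.141, -0.295, 2.972]
ft_force: [-0.0, -0.2, -2.8]
opening: 0.569
grip_force: 30.0
```

Request:
arm_command(rows=[[[-0.001,0,0.004,0,0,0,-1],[-0.001,0,0.004,0,0,0,-1],[-0.001,0,0.004,0,0,0,-1]]])

```text
t: 20.45
eef_pos: [609.3, 107.5, 405.2]
tcp_rot: [3.141, -0.295, 2.972]
ft_force: [-0.2, 0.4, -3.9]
opening: 0.563
grip_force: 30.0
```

Request:
arm_command(rows=[[[-0.001,0,0.004,0,0,0,-1],[-0.001,0,0.004,0,0,0,-1],[-0.001,0,0.004,0,0,0,-1]]])

```text
t: 20.7
eef_pos: [609.3, 107.5, 404.6]
tcp_rot: [3.141, -0.295, 2.972]
ft_force: [-0.2, 0.3, -4.0]
opening: 0.564
grip_force: 30.0
```

Request:
arm_command(rows=[[[-0.001,0,0.004,0,0,0,-1],[-0.001,0,0.004,0,0,0,-1],[-0.001,0,0.004,0,0,0,-1]]])

```text
t: 20.95
eef_pos: [609.2, 107.5, 403.9]
tcp_rot: [3.141, -0.295, 2.972]
ft_force: [-0.3, -0.8, -4.0]
opening: 0.565
grip_force: 30.0
```

Request:
arm_command(rows=[[[-0.001,0,0.004,0,0,0,-1],[-0.001,0,0.004,0,0,0,-1],[-0.001,0,0.004,0,0,0,-1]]])

```text
t: 21.2
eef_pos: [609.2, 107.5, 403.5]
tcp_rot: [3.141, -0.294, 2.972]
ft_force: [-0.6, 0.6, -1.7]
opening: 0.566
grip_force: 30.0
```

Run:
```python
from h import *
f=[]
for n in("side","top","side","top"):
    f.append(state()["ft_force"]);r=read_camera(n)
print(np.mean(f,0),state()["eef_pos"])
T=cloud("top",r[1])
k=(np.linalg.norm(T[...,:2]-RP,axis=-1)<40)&(T[...,2]>210)&(T[...,2]<290);print("B lid",np.median(T[k],0))
```

```text
[-0.14756118  0.33036607 -1.5429166 ] [609.17960179 107.51393911 403.51360735]
B lid [ 583.80468329 -110.84464275  244.28797724]
```

Contact: the load has partly transferred and B hasn't moved. I'll release slowly and back off.

Request:
arm_command(rows=[[[0,0,0.001,0,0,0,-1],[0,0,0.001,0,0,0,0.15],[0,0,0.001,0,0,0,0.2],[0,0,0.001,0,0,0,0.25],[0,0,0.001,0,0,0,0.35],[0,0,0.001,0,0,0,0.5],[0,0,0.001,0,0,0,0.7],[0,0,0.001,0,0,0,1],[0,0,0.001,0,0,0,1],[0,0,0.001,0,0,0,1]]])

```text
t: 22.23
eef_pos: [609.2, 107.5, 403.2]
tcp_rot: [3.141, -0.295, 2.972]
ft_force: [-0.6, 0.9, -0.9]
opening: 0.965
grip_force: 0.0
```

Request:
arm_command(rows=[[[0,0,-0.05,0,0,0,1],[0,0,-0.15,0,0,0,1],[0,0,-0.3,0,0,0,1],[0,0,-0.5,0,0,0,1],[0,0,-0.73,0,0,0,1],[0,0,-0.73,0,0,0,1]]])

```text
t: 22.73
eef_pos: [641.2, 101.8, 514.7]
tcp_rot: [3.139, -0.286, 2.972]
ft_force: [1.0, -0.2, 1.1]
opening: 0.999
grip_force: 0.0
```

Request:
arm_command(rows=[[[0,0,-0.3,0,0,0,1],[0,0,-0.3,0,0,0,1],[0,0,-0.3,0,0,0,1],[0,0,-0.3,0,0,0,1],[0,0,-0.3,0,0,0,1],[0,0,-0.3,0,0,0,1],[0,0,-0.3,0,0,0,1],[0,0,-0.3,0,0,0,1]]])

```text
t: 23.4
eef_pos: [653.4, 99.9, 550.6]
tcp_rot: [-3.142, -0.295, 2.972]
ft_force: [1.2, -1.0, 0.6]
opening: 0.996
grip_force: 0.0
```

Run:
```python
from h import *
img,d=read_camera("side");T=cloud("top",read_camera("top")[1]);s=state();print(s["t"],s["eef_pos"],s["tcp_rot"],s["ft_force"])
cv2.imwrite("pics/s4.png",cv2.resize(img[100:310,200:480,::-1],None,fx=2.5,fy=2.5))
for nm,c in(("A",LP),("B",RP)):
    k=(np.linalg.norm(T[...,:2]-c,axis=-1)<40)&(T[...,2]>220)&(T[...,2]<300);q=T[k];z=np.median(q[:,2]);q=q[abs(q[:,2]-z)<5];print(nm,"lid",z,q.mean(0),len(q))
```

```text
23.5 [653.36509887  99.95273462 550.83911639] [ 3.14152402 -0.29498824  2.97201791] [-0.27838203  0.35670839 -0.20379403]
A lid nan [nan nan nan] 0
B lid 244.32620474850842 [ 585.66212341 -112.73516613  244.96898546] 398
  return _methods._mean(a, axis=axis, dtype=dtype,
  ret = ret.dtype.type(ret / rcount)
<stdin>:5: RuntimeWarning: Mean of empty slice.
  ret = um.true_divide(
```

View pics/s4.png

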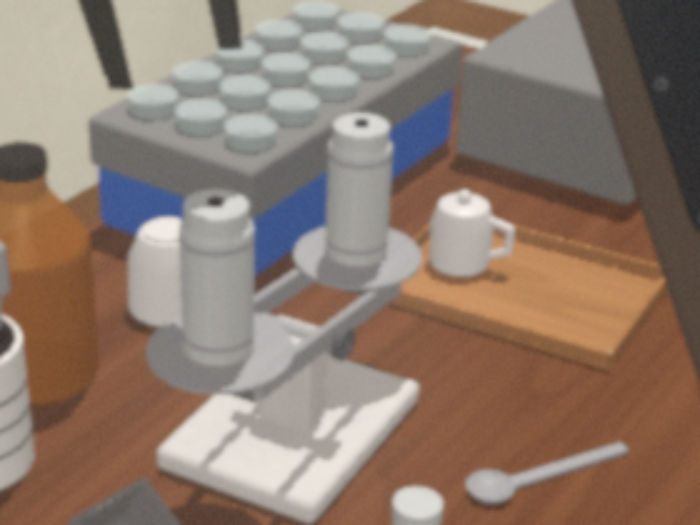

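Both canisters stand upright on their pans. The right one, B at (360,190), has sunk and the left one, A, is up, so B is heavier, which agrees with the wrist readings of 5.4 N against 3.7 N. Next I pick B with a vertical tool.

Run:
```python
from h import *
plan([((620,-10,520),ori(-ax(-8))),((583,-111.8,500),DOWN),((583,-111.8,450),DOWN),((583,-111.8,379.5),DOWN)])
```

```text
call [0.032, -0.76, 0.224] [-0.0, -0.025, 0.001] rows>=2.9 
call [0.104, -0.711, 0.151] [-0.0, -0.022, -0.0] rows>=2.6 
call [0.0, 0.0, 0.333] [-0.0, 0.0, -0.0] rows>=1.2 
call [0.0, 0.001, 0.47] [-0.0, 0.0, -0.0] rows>=1.7
```

Request:
arm_command(rows=[[[0.03,-0.76,0.22,0,-0.025,0.001,1],[0.03,-0.76,0.22,0,-0.025,0.001,1],[0.03,-0.76,0.22,0,-0.025,0.001,1],[0.03,-0.76,0.22,0,-0.025,0.001,1]]])

```text
t: 23.83
eef_pos: [619.0, -14.4, 519.4]
tcp_rot: [-3.139, -0.14, 2.962]
ft_force: [-0.8, -0.2, -0.5]
opening: 1.002
grip_force: 0.0
```

Request:
arm_command(rows=[[[0.1,-0.71,0.15,0,-0.022,0,1],[0.1,-0.71,0.15,0,-0.022,0,1],[0.1,-0.71,0.15,0,-0.022,0,1],[0.1,-0.71,0.15,0,-0.022,0,1],[0.1,-0.71,0.15,0,-0.022,0,1],[0.1,-0.71,0.15,0,-0.022,0,1],[0.1,-0.71,0.15,0,-0.022,0,1]]])

```text
t: 24.42
eef_pos: [584.5, -110.9, 500.9]
tcp_rot: [-3.141, 0.001, 2.967]
ft_force: [0.5, -0.3, 0.0]
opening: 1.002
grip_force: 0.0
```

Run:
```python
from h import *
s=state();print(s["t"],s["eef_pos"])
plan([((583,-111.8,379.5),DOWN)])
```

```text
24.4167 [ 584.53591354 -110.89636507  500.89222078]
call [0.01, -0.007, 0.809] [-0.0, 0.0, -0.0] rows>=2.9
```

Request:
arm_command(rows=[[[0.01,-0.005,0.15,0,0,0,1],[0.01,-0.005,0.3,0,0,0,1],[0.01,-0.005,0.42,0,0,0,1],[0.01,-0.005,0.53,0,0,0,1],[0.01,-0.005,0.63,0,0,0,1],[0.01,-0.005,0.72,0,0,0,1],[0.01,-0.005,0.78,0,0,0,1],[0.01,-0.005,0.81,0,0,0,1],[0.01,-0.005,0.81,0,0,0,1],[0.01,-0.005,0.81,0,0,0,1]]])

```text
t: 25.25
eef_pos: [582.9, -112.2, 379.6]
tcp_rot: [-3.14, 0.001, 2.966]
ft_force: [0.0, 0.2, 0.4]
opening: 1.001
grip_force: 0.0
```

Request:
arm_command(rows=[[[0,0,0,0,0,0,0.6],[0,0,0,0,0,0,0.4],[0,0,0,0,0,0,0.3],[0,0,0,0,0,0,0.2],[0,0,0,0,0,0,0.15],[0,0,0,0,0,0,0.1],[0,0,0,0,0,0,0],[0,0,0,0,0,0,-0.5],[0,0,0,0,0,0,-1],[0,0,0,0,0,0,-1]]])

```text
t: 26.08
eef_pos: [582.6, -112.5, 379.2]
tcp_rot: [-3.14, 0.001, 2.966]
ft_force: [-0.5, 0.3, -0.0]
opening: 0.565
grip_force: 30.0
```

Request:
arm_command(rows=[[[0,0,0,0,0,0,-1],[0,0,0,0,0,0,-1],[0,0,0,0,0,0,-1]]])

```text
t: 26.33
eef_pos: [582.6, -112.4, 379.2]
tcp_rot: [-3.14, 0.001, 2.966]
ft_force: [-1.0, 0.9, 1.4]
opening: 0.566
grip_force: 30.0
```

Gripped. I'll lift slowly, 40 mm over 40 rows, so the left pan comes down gently with it.

Request:
arm_command(rows=[[[0,0,-0.007,0,0,0,-1],[0,0,-0.014,0,0,0,-1],[0,0,-0.021,0,0,0,-1],[0,0,-0.028,0,0,0,-1],[0,0,-0.035,0,0,0,-1],[0,0,-0.042,0,0,0,-1],[0,0,-0.049,0,0,0,-1],[0,0,-0.056,0,0,0,-1],[0,0,-0.063,0,0,0,-1],[0,0,-0.07,0,0,0,-1]]])

```text
t: 27.17
eef_pos: [582.6, -112.5, 389.8]
tcp_rot: [-3.14, 0.001, 2.966]
ft_force: [0.7, -1.7, -1.6]
opening: 0.564
grip_force: 30.0
```

Request:
arm_command(rows=[[[0,0,-0.007,0,0,0,-1],[0,0,-0.014,0,0,0,-1],[0,0,-0.021,0,0,0,-1],[0,0,-0.028,0,0,0,-1],[0,0,-0.035,0,0,0,-1],[0,0,-0.042,0,0,0,-1],[0,0,-0.049,0,0,0,-1],[0,0,-0.056,0,0,0,-1],[0,0,-0.063,0,0,0,-1],[0,0,-0.07,0,0,0,-1]]])

```text
t: 28.0
eef_pos: [582.6, -112.4, 400.3]
tcp_rot: [-3.141, 0.001, 2.966]
ft_force: [-0.5, -1.5, -2.0]
opening: 0.565
grip_force: 30.0
```

Request:
arm_command(rows=[[[0,0,-0.007,0,0,0,-1],[0,0,-0.014,0,0,0,-1],[0,0,-0.021,0,0,0,-1],[0,0,-0.028,0,0,0,-1],[0,0,-0.035,0,0,0,-1],[0,0,-0.042,0,0,0,-1],[0,0,-0.049,0,0,0,-1],[0,0,-0.056,0,0,0,-1],[0,0,-0.063,0,0,0,-1],[0,0,-0.07,0,0,0,-1]]])

```text
t: 28.83
eef_pos: [582.6, -112.4, 410.7]
tcp_rot: [-3.141, 0.001, 2.966]
ft_force: [0.1, 1.8, -1.6]
opening: 0.566
grip_force: 30.0
```

Request:
arm_command(rows=[[[0,0,-0.007,0,0,0,-1],[0,0,-0.014,0,0,0,-1],[0,0,-0.021,0,0,0,-1],[0,0,-0.028,0,0,0,-1],[0,0,-0.035,0,0,0,-1],[0,0,-0.042,0,0,0,-1],[0,0,-0.049,0,0,0,-1],[0,0,-0.056,0,0,0,-1],[0,0,-0.063,0,0,0,-1],[0,0,-0.07,0,0,0,-1]]])

```text
t: 29.67
eef_pos: [582.6, -112.4, 421.3]
tcp_rot: [-3.14, 0.001, 2.966]
ft_force: [1.0, -0.4, -5.6]
opening: 0.567
grip_force: 30.0
```

Run:
```python
from h import *
T=cloud("top",read_camera("top")[1]);s=state();print(s["t"],s["eef_pos"],s["tcp_rot"],s["ft_force"])
k=(np.linalg.norm(T[...,:2]-LP,axis=-1)<40)&(T[...,2]>210)&(T[...,2]<300);print("A lid",np.median(T[k],0),k.sum())
p=s["eef_pos"]
plan([(p+[-10,-20,55],DOWN),((540,-220,460),DOWN),((462,-327,400),DOWN),((462,-327,300),DOWN),((462,-327,265),DOWN)])
```

```text
29.7167 [ 582.58650073 -112.39456082  421.47262885] [-3.14038713e+00  9.69588105e-04  2.96585356e+00] [ 0.5366298   0.29336836 -4.82659415]
A lid [561.06923627 113.3724082  244.10890089] 542
call [0.042, -0.143, -0.367] [-0.0, 0.0, -0.0] rows>=1.4 
call [0.112, -0.613, 0.111] [-0.0, 0.0, -0.0] rows>=2.3 
call [0.388, -0.793, 0.4] [-0.0, 0.0, -0.0] rows>=3.5 
call [0.0, 0.001, 0.667] [-0.0, 0.0, -0.0] rows>=2.4 
call [0.0, 0.0, 0.233] [-0.0, 0.0, -0.0] rows>=0.8
```

A came down gently with its pan (lid at 244 mm). Now I carry B to the tray.

Request:
arm_command(rows=[[[0,0,-0.08,0,0,0,-1],[0,0,-0.2,0,0,0,-1],[0.03,-0.07,-0.3,0,0,0,-1],[0.04,-0.14,-0.37,0,0,0,-1],[0.04,-0.14,-0.37,0,0,0,-1]]])

```text
t: 30.13
eef_pos: [572.5, -133.4, 479.0]
tcp_rot: [-3.139, 0.004, 2.965]
ft_force: [-0.0, 0.1, -5.3]
opening: 0.564
grip_force: 30.0
```

Request:
arm_command(rows=[[[0.02,-0.12,0.02,0,0,0,-1],[0.05,-0.28,0.05,0,0,0,-1],[0.08,-0.45,0.08,0,0,0,-1],[0.11,-0.61,0.11,0,0,0,-1]]])

```text
t: 30.47
eef_pos: [540.3, -220.2, 459.4]
tcp_rot: [-3.141, 0.0, 2.966]
ft_force: [-0.0, 0.4, -4.5]
opening: 0.564
grip_force: 30.0
```

Request:
arm_command(rows=[[[0.08,-0.16,0.08,0,0,0,-1],[0.17,-0.34,0.17,0,0,0,-1],[0.26,-0.52,0.26,0,0,0,-1],[0.34,-0.69,0.35,0,0,0,-1],[0.39,-0.79,0.4,0,0,0,-1],[0.39,-0.79,0.4,0,0,0,-1]]])

```text
t: 30.97
eef_pos: [460.5, -328.1, 398.0]
tcp_rot: [3.141, -0.003, 2.963]
ft_force: [-0.1, -0.4, -6.5]
opening: 0.563
grip_force: 30.0
```

Request:
arm_command(rows=[[[0,0,0.06,0,0,0,-1],[0,0,0.18,0,0,0,-1],[0,0,0.32,0,0,0,-1],[0,0,0.46,0,0,0,-1],[0,0,0.58,0,0,0,-1],[0,0,0.65,0,0,0,-1],[0,0,0.67,0,0,0,-1],[0,0,0.67,0,0,0,-1],[0,0,0.67,0,0,0,-1]]])

```text
t: 31.72
eef_pos: [462.9, -325.8, 300.5]
tcp_rot: [-3.14, 0.002, 2.966]
ft_force: [0.9, -0.2, -5.0]
opening: 0.564
grip_force: 30.0
```

Run:
```python
from h import *
img,d=read_camera("top");s=state();print(s["t"],s["eef_pos"],s["tcp_rot"],s["ft_force"],s["joints"].round(2))
cv2.imwrite("pics/t5.png",cv2.resize(img[180:360,360:600,::-1],None,fx=3,fy=3))
S=cloud("side",read_camera("side")[1]);g=s["eef_pos"]-[0,0,171];m=(np.linalg.norm((S-g)[...,:2],axis=-1)<40)
for lo in range(-100,-20,15):
    k=m&(S[...,2]-g[2]>=lo)&(S[...,2]-g[2]<lo+15)
    if k.sum()>5: print(lo,k.sum(),(S[k].mean(0)-g).round(1))
```

```text
31.7667 [ 462.80860149 -325.8199409   300.84285486] [-3.13958665e+00  2.09317335e-03  2.96610711e+00] [ 0.01636375  0.09950912 -5.52502564] [-0.73  0.53  1.81 -0.    0.79 -2.12]
-100 11 [ -9.8  16.9 -86.1]
-85 124 [ -5.9  18.7 -77.2]
-70 124 [ -5.6  18.3 -62.7]
-55 121 [ -4.1  19.9 -47.7]
-40 110 [ -4.4  20.6 -32.7]
-25 95 [ -5.5  23.6 -17.7]
```

View pics/t5.png

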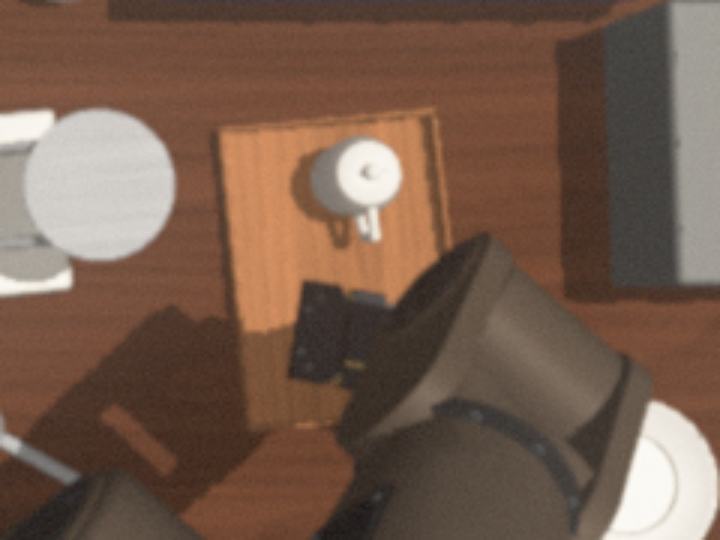

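The gripper holds B over the free near half of the tray, and the creamer stands clear at (365,175). I'll lower to just above the floor, then creep.

Request:
arm_command(rows=[[[0,0,0.05,0,0,0,-1],[0,0,0.1,0,0,0,-1],[0,0,0.15,0,0,0,-1],[0,0,0.19,0,0,0,-1],[0,0,0.22,0,0,0,-1],[0,0,0.24,0,0,0,-1],[0,0,0.25,0,0,0,-1],[0,0,0.25,0,0,0,-1]]])

```text
t: 32.48
eef_pos: [462.5, -325.9, 262.0]
tcp_rot: [-3.141, 0.0, 2.966]
ft_force: [-0.9, -0.6, -6.5]
opening: 0.562
grip_force: 30.0
```

Request:
arm_command(rows=[[[0,0,0.003,0,0,0,-1],[0,0,0.006,0,0,0,-1],[0,0,0.006,0,0,0,-1]]])

```text
t: 32.73
eef_pos: [462.5, -325.9, 261.7]
tcp_rot: [-3.14, 0.001, 2.966]
ft_force: [-0.1, -0.6, -5.2]
opening: 0.566
grip_force: 30.0
```

Request:
arm_command(rows=[[[0,0,0.002,0,0,0,-1],[0,0,0.004,0,0,0,-1],[0,0,0.004,0,0,0,-1]]])

```text
t: 32.98
eef_pos: [462.5, -325.9, 261.0]
tcp_rot: [-3.14, 0.001, 2.966]
ft_force: [-0.2, -0.5, -5.2]
opening: 0.563
grip_force: 30.0
```

Request:
arm_command(rows=[[[0,0,0.002,0,0,0,-1],[0,0,0.004,0,0,0,-1],[0,0,0.004,0,0,0,-1]]])

```text
t: 33.23
eef_pos: [462.5, -325.9, 260.4]
tcp_rot: [-3.14, 0.001, 2.966]
ft_force: [0.6, -0.7, -4.6]
opening: 0.562
grip_force: 30.0
```

Request:
arm_command(rows=[[[0,0,0.002,0,0,0,-1],[0,0,0.004,0,0,0,-1],[0,0,0.004,0,0,0,-1]]])

```text
t: 33.48
eef_pos: [462.5, -325.9, 260.4]
tcp_rot: [-3.14, 0.001, 2.966]
ft_force: [-1.6, 1.1, 4.6]
opening: 0.569
grip_force: 30.0
```

It is now on the tray floor. I ease off 0.3 mm, release, and rise.

Request:
arm_command(rows=[[[0,0,-0.002,0,0,0,-1],[0,0,-0.002,0,0,0,0.15],[0,0,-0.002,0,0,0,0.2],[0,0,-0.002,0,0,0,0.25],[0,0,-0.002,0,0,0,0.35],[0,0,-0.002,0,0,0,0.5],[0,0,-0.002,0,0,0,0.7],[0,0,-0.002,0,0,0,1],[0,0,-0.002,0,0,0,1],[0,0,-0.002,0,0,0,1]]])

```text
t: 34.32
eef_pos: [462.5, -325.9, 260.0]
tcp_rot: [-3.14, 0.001, 2.966]
ft_force: [-0.1, 0.2, -0.3]
opening: 0.961
grip_force: 0.0
```

Request:
arm_command(rows=[[[0,0,-0.05,0,0,0,1],[0,0,-0.15,0,0,0,1],[0,0,-0.3,0,0,0,1],[0,0,-0.5,0,0,0,1],[0,0,-0.75,0,0,0,1],[0,0,-1,0,0,0,1],[0,0,-1,0,0,0,1],[0,0,-1,0,0,0,1],[0,0,-1,0,0,0,1]]])

```text
t: 35.07
eef_pos: [462.1, -325.5, 409.9]
tcp_rot: [-3.14, 0.001, 2.966]
ft_force: [0.0, -0.0, -0.0]
opening: 1.002
grip_force: 0.0
```

Request:
arm_command(rows=[[[0.2,0,-0.4,0,0,0,1],[0.2,0,-0.4,0,0,0,1],[0.2,0,-0.4,0,0,0,1],[0.2,0,-0.4,0,0,0,1],[0.2,0,-0.4,0,0,0,1],[0.2,0,-0.4,0,0,0,1]]])

```text
t: 35.57
eef_pos: [433.1, -320.5, 468.3]
tcp_rot: [3.141, -0.002, 2.966]
ft_force: [0.3, -0.6, 0.6]
opening: 1.003
grip_force: 0.0
```

Run:
```python
from h import *
img,d=read_camera("side");T=cloud("top",read_camera("top")[1]);s=state();print(s["t"],s["eef_pos"],s["ft_force"])
cv2.imwrite("pics/s6.png",img[:,:,::-1])
k=(np.linalg.norm(T[...,:2]-LP,axis=-1)<40)&(T[...,2]>210)&(T[...,2]<300);print("A lid",np.median(T[k],0),k.sum())
print("B",lidfit(cloud("side",d),np.array([462.5,-326,126.]),np.array([0,0,1.])))
```

```text
35.6667 [ 433.21311692 -320.49812699  468.60564864] [-0.12737678  0.11363282  0.41125982]
A lid [560.99802425 113.37822413 244.1726456 ] 544
B (array([ 464.67067133, -325.11323373,  124.01083381]), array([-0.029223  ,  0.00761508,  0.99954391]), 26.145246505737305, 168)
```

View pics/s6.png

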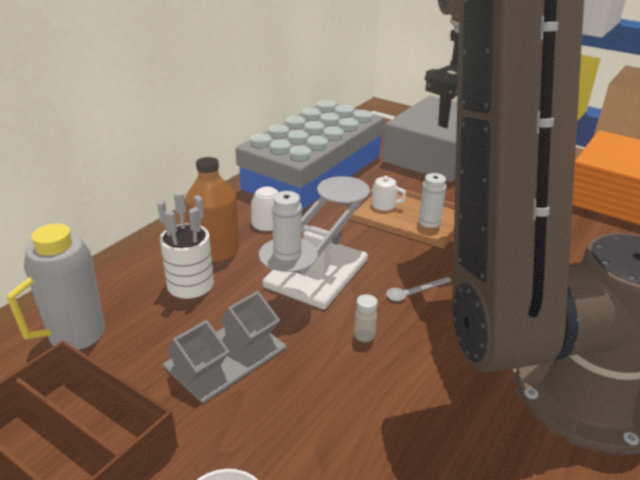

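B stands upright on the tray at (432,200), A stands on the left pan at (287,230), and the other tableware is where it was.

```bash
python3 -c "
from cell import *
print(job_done())"
```

```text
the job is handed in; nothing more can be done
None
```

The job is handed in at about 36 s: the heavier canister, which sank the right pan, now stands upright on the serving tray, and the lighter one stands on the left pan.

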